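# Prop and lay the next kiln shelf

### The job

Set the next level in the small kiln: from the props standing on the plywood boards choose the one exactly as tall as the prop already standing in the kiln, and stand it upright, centred on the empty bare spot of the kiln floor. Then lift the narrow shelf off its drying sticks and lay it centred, square and level across the two props, white side up. Set both down gently without dropping them, and leave the prop already in the kiln, the other props and the two small pots on the kiln floor where they stand.

Things in the scene. Friction and masses are not known exactly. Their poses are not given: they have to be found in the camera images.
- kiln_base: base of a top-hat kiln, fixed: steel tray 290 x 370 mm (x, y) with a firebrick floor and on it a white-washed floor shelf 210 x 290 mm whose top is 60 mm above the table; origin at the centre of its underside, on the table; y runs along its length, through both bare spots. A pack of three pyrometric cones, up to 45 mm tall, is fixed on the floor shelf 82 mm from the middle towards +x.
- standing_spot (a point): centre of the tan round bare spot (50 mm across) in the white wash at the kiln base's +y end, 95 mm from the middle, at floor height (60 mm above the table), axes as kiln_base; one of the props already stands here at the start
- free_spot (a point): centre of the other such bare spot, at the kiln base's -y end, 95 mm from the middle, at floor height, axes as kiln_base; empty at the start: the chosen prop goes here
- floor_middle (a point): middle of the kiln floor, halfway between the two spots, at floor height (60 mm above the table), axes as kiln_base; the narrow shelf's centre belongs above it
- ware_boards: stack of three plywood boards 240 x 190 mm (x, y), fixed, top 60 mm above the table; origin at the centre of its underside. Five props stand on it, about 75 to 90 mm apart: two rows of two (90 mm apart along its y) and one alone at its +x end. Which prop stands where, and which of the six stands in the kiln, changes from start to start.
- prop_a: kiln prop: solid tan ceramic cylinder, 38 mm in diameter, 84 mm tall, about 168 g, standing upright; origin at the centre of its underside, z along it. A dark 16 mm dot marks each end.
- prop_b: kiln prop: solid tan ceramic cylinder, 38 mm in diameter, 108 mm tall, about 216 g, standing upright; origin at the centre of its underside, z along it. A dark 16 mm dot marks each end.
- prop_c: kiln prop: solid tan ceramic cylinder, 38 mm in diameter, 96 mm tall, about 192 g, standing upright; origin at the centre of its underside, z along it. A dark 16 mm dot marks each end.
- prop_d: kiln prop: solid tan ceramic cylinder, 38 mm in diameter, 96 mm tall, about 192 g, standing upright; origin at the centre of its underside, z along it. A dark 16 mm dot marks each end.
- prop_e: kiln prop: solid tan ceramic cylinder, 38 mm in diameter, 84 mm tall, about 168 g, standing upright; origin at the centre of its underside, z along it. A dark 16 mm dot marks each end.
- prop_f: kiln prop: solid tan ceramic cylinder, 38 mm in diameter, 108 mm tall, about 216 g, standing upright; origin at the centre of its underside, z along it. A dark 16 mm dot marks each end.
- narrow_shelf: narrow kiln shelf, loose: tan ceramic strip 60 x 250 x 14 mm (x, y, z) with a white top, 0.3 to 0.55 kg; origin at the centre of its underside, y along its length. At the start it lies flat on two sticks with its underside 22 mm above the table. Over the 190 mm between the spots its ends pass the props' far sides by 11 mm.
- drying_sticks: two wooden sticks 100 x 22 x 22 mm, fixed to the table 170 mm apart under the narrow shelf, leaving its middle 140 mm free; origin on the table midway between them, y from one stick to the other
- bowl: small terracotta bowl, loose, 62 mm across, 42 mm tall, standing near the middle of the kiln floor under the place of the narrow shelf; origin at the centre of its underside; must stay
- pinch_pot: small dark pinch pot, loose, 42 mm across, 30 mm tall, on the kiln floor towards its -x side; origin at the centre of its underside; must stay
Mind the look-alikes: they are no part of the job. Leave any green look-alike of the prop_f alone.

How it is judged:
By the outcome, as a careful person would: the job done as asked, in the order asked, and still so for the second after the job is handed in, with the robot touching nothing.
It also fails if it takes over 56 s, if anything falls off the work surface, if the arm or the gripper's body presses on something with over 40 N, if the wrist force passes 120 N, or if a joint passes its speed limit or range.

### The arm

A 7-joint arm with a two-finger parallel gripper is mounted at the origin on the work surface. World frame = base frame: x ahead of the robot, y to its left, z up, the work surface at z = 0. Lengths are in m, angles in rad, forces in N, time in s.
With the tool pointing down it reaches from about 0.425 to 0.875 m from the base axis. Payload 4.7 kg.
Tool frame: the origin (TCP) lies on the centre line of the jaws, within the pads' length; the fingertips stand 22 mm ahead of it and the grasp point (between the pads) lies 3 mm ahead of it (ctrl.tcp_to_tips is the z of the fingertips in the tool frame, in m); z points along the fingers, y is the direction in which the jaws open and shut (so a half turn about z gives the same grasp; the last joint's range is limited). The gripper opens to 87 mm and grips with 3 to 60 N. Pads are 19 mm wide; open, the fingers measure 117 mm over their backs; the gripper's body (75 mm by 190 mm) begins 51 mm behind the grasp point.
Start: joints at [1.167, 0.321, -0.07, 1.45, 0.023, 1.371, -0.057], TCP at [0.264, -0.594, 0.245] pointing down, gripper open.
Joint ranges: [-2.86, 2.86], [-0.3, 2.09], [-1.38, 1.24], [0.06, 2.45], [-1.56, 4.7], [0.09, 2.05], [-2.69, 2.69]. Speed limits (rad/s): [2.57, 2.57, 3.14, 3.14, 3.14, 3.14, 3.14].

### API

Orientations are given as a rotation vector (axis times angle).
In Python, from bench import ctrl, cams gives the robot as it stands.
- The arm moves only by the tool move_arm, never from a script. Its argument "deltas" is a list of rows, each an object with "linear": the shift along the tool's x, y, z as a fraction of full scale, a list of three; "turn": the turn, a rotation vector about the tool's x, y, z as a fraction of full scale, a list of three; "claw": the closure, from 0 (fully open) to 1 (shut). In form: [{"linear": [tx, ty, tz], "turn": [wx, wy, wz], "claw": claw}, ...]. A call has 1 to 20 rows; each row shifts and turns the commanded pose from where the row before left it, along the tool's axes as they then stand; what a row does not reach is not made up. Full scale, the value 1, is 0.03 m for a shift and 4 degrees for a turn. A row lasts 1/12 s, in which the tool goes at most 41.7 mm and 7.16 degrees, less where a joint would pass 70% of its speed; a pose out of reach is approached as far as the arm can. A call with a number of a shift or a turn outside -1 to 1 is refused whole. A call with a gripper value outside its range is refused whole. The fingers move at their own pace and stop on an object; "grip_force" is the grip in N (left out, the last holds). Time passes only in rows, so rows that do not move let the fingers close. It gives the time, the measured TCP pose, the force and the opening at its end, in the units of the state.
- ctrl.get_state(): the state, without advancing time (a new reading comes with each control period).
- cams.get_image(name): name is "scene" or "top"; returns a dict with "image" (400x640x3 uint8, red, green, blue), "K" (3x3 intrinsics, pixels), "world_from_camera" (4x4, takes a point from camera to world coordinates). Camera axes: x right, y down, z forward; pixel columns grow to the right and rows downward; lengths in m; the calibration is good to about 2 mm. A picture is of the moment at which its call begins. There is no depth.
- ctrl.close_job(): hands the job in, once; it reports no verdict.
The state is a dict: "time": time; "joint_positions": joint angles; "qd": joint speeds; "joint_torque": joint torques, N m; "position": TCP position; "tool_rot": TCP orientation; "ft_force": force on the tool from outside, world axes, zero at the start; "torque": the same for the moment, N m; "grip_width": opening from 0.0 (shut) to 1.0 (fully open).
Only numpy, scipy, OpenCV 4.12 (cv2) and the standard library are available. Lean on these libraries where they do the work, as an engineer would, in place of code of your own. Each camera call takes 0.05 s, during which the arm holds its last target. There are 200 camera calls.

## Working session

There is one attempt and no reset: what is moved stays moved. The work goes in short steps, Python scripts to look and compute and a tool call to move; the robot and the scene stay as the last step left them, time stands still between calls to the robot, and variables do not carry over. Pictures are saved under pics/ and viewed, about 8 in all and at most 12, crops included, and the job is handed in when it is done.

Besides the shell and the picture viewer there is one more tool, called by a JSON object that holds its "op" and its "data", one argument or row to a line. move_arm: Moves the arm, as the interface text tells. Shift numbers are shares of 0.03 m and turn numbers shares of 4 degrees, none past 1 either way. Its arguments: {"type":"object","properties":{"deltas":{"type":"array"},"grip_force":{"type":"number"}},"required":["deltas"]}

```bash
ls; mkdir -p pics
python3 - <<'E'
from bench import ctrl,cams
import cv2,numpy as np
s=ctrl.get_state();print(s, ctrl.tcp_to_tips)
for n in("scene","top"):
    d=cams.get_image(n);cv2.imwrite(f"pics/{n}0.png",d["image"][:,:,::-1]);print(n,d["K"].round(2).tolist(),d["world_from_camera"].round(4).tolist())
E
```

```text
pics
{'time': 0.0, 'joint_positions': array([ 1.16705573,  0.32181931, -0.07011165,  1.45169425,  0.02260671,
        1.37077491, -0.05691412]), 'qd': array([-4.21166809e-04, -2.21878424e-03,  9.61054416e-04, -6.46115022e-04,
       -6.17455165e-04,  2.10511250e-04, -3.25398731e-05]), 'joint_torque': array([-3.37180663e-04, -4.91292143e+01, -4.04343372e-01, -3.12525487e+01,
       -6.40537427e-02,  4.37344343e-02,  1.99689430e-04]), 'position': array([ 0.26352293, -0.59362252,  0.24345441]), 'tool_rot': array([-3.07146147e+00, -6.51262905e-01,  7.68600020e-04]), 'ft_force': array([-0.50375617, -0.41099306, -0.66261036]), 'torque': array([ 0.00787952,  0.03022903, -0.00671366]), 'grip_width': 0.9999998309123241} 0.022
scene [[436.58, 0.0, 319.0], [0.0, 436.58, 197.05], [0.0, 0.0, 1.0]] [[0.5377, 0.5636, -0.6271, 1.4536], [0.8431, -0.3558, 0.4032, -0.5403], [0.0041, -0.7455, -0.6665, 1.0037], [0.0, 0.0, 0.0, 1.0]]
top [[432.7, 0.0, 314.55], [0.0, 432.7, 197.83], [0.0, 0.0, 1.0]] [[0.0249, -0.986, 0.1647, 0.3463], [-0.9996, -0.0261, -0.0049, 0.0561], [0.0091, -0.1645, -0.9863, 1.2669], [0.0, 0.0, 0.0, 1.0]]
```

View pics/scene0.png

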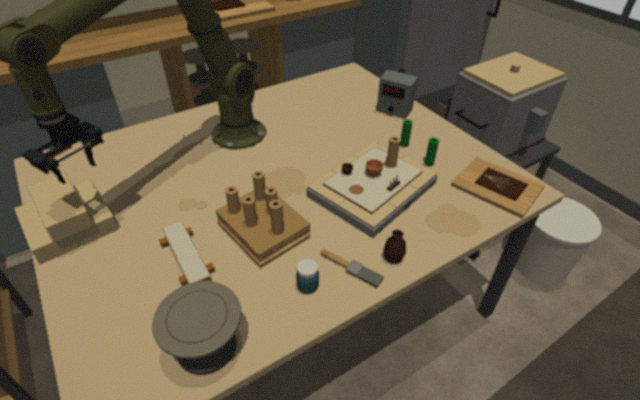

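View pics/top0.png

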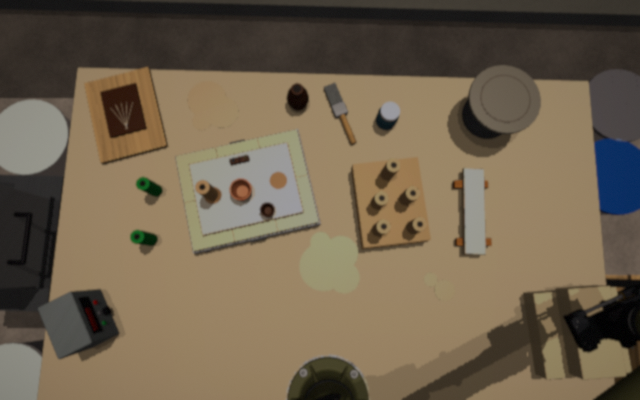

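Top view shows kiln at (247,190), props on boards around (390,200), shelf at (474,211), standing prop at (205,188), and free spot at (278,180). I'll enlarge crops for detail next.

```bash
cat > h.py <<'E'
import numpy as np,cv2
from bench import ctrl,cams
def grab(n):
    d=cams.get_image(n);return d["image"],d["K"],d["world_from_camera"]
def ray(uv,K,T):
    uv=np.atleast_2d(np.asarray(uv,float));d=np.c_[uv,np.ones(len(uv))]@np.linalg.inv(K).T@T[:3,:3].T
    return T[:3,3],d
def onz(uv,z,K,T):
    o,d=ray(uv,K,T);return o+d*((z-o[2])/d[:,2])[:,None]
def proj(P,K,T):
    P=np.atleast_2d(P);c=(P-T[:3,3])@T[:3,:3];q=c@K.T;return q[:,:2]/q[:,2:]
def tri(u1,c1,u2,c2):
    o1,d1=ray(u1,*c1);o2,d2=ray(u2,*c2);d1=d1[0]/np.linalg.norm(d1);d2=d2[0]/np.linalg.norm(d2)
    A=np.c_[d1,-d2];t=np.linalg.lstsq(A,o2-o1,rcond=None)[0];p,q=o1+t[0]*d1,o2+t[1]*d2
    return (p+q)/2,np.linalg.norm(p-q)
E
python3 - <<'E'
from h import *
s=cv2.imread("pics/scene0.png");t=cv2.imread("pics/top0.png")
def up(i,x,y,w,h,k):return cv2.resize(i[y:y+h,x:x+w],None,fx=k,fy=k,interpolation=cv2.INTER_CUBIC)
a=up(s,210,165,100,100,4);b=up(s,300,120,100*1,100,4)
c=up(t,345,150,100,50*2,4)[:,:];d=up(t,190,140,100,100,4)
o=np.hstack([a,b]);o2=np.hstack([up(t,345,150,100,100,4),up(t,190,140,100,100,4)])
o=np.vstack([o,o2]);o=cv2.convertScaleAbs(o,alpha=1.5)
cv2.imwrite("pics/c1.png",o[:400]);cv2.imwrite("pics/c2.png",cv2.convertScaleAbs(o2,alpha=1.5))
# dark dot candidates
for n,im,(x,y,w,h) in(("scene",s,(215,130,190,120)),("top",t,(180,140,255,110))):
    g=cv2.cvtColor(im,cv2.COLOR_BGR2GRAY)
    bh=cv2.morphologyEx(cv2.GaussianBlur(g,(0,0),.8),cv2.MORPH_BLACKHAT,cv2.getStructuringElement(2,(11,11)))
    m=np.zeros_like(bh);m[y:y+h,x:x+w]=bh[y:y+h,x:x+w]
    N,l,st,_=cv2.connectedComponentsWithStats((m>22).astype(np.uint8))
    print(n)
    for i in range(1,N):
        if st[i,4]>5:
            yy,xx=np.where(l==i);wt=m[yy,xx].astype(float);print(((xx*wt).sum()/wt.sum()).round(2),((yy*wt).sum()/wt.sum()).round(2),st[i,4],st[i,2:4])
E
```

```text
scene
395.51 148.73 308 [22 38]
261.03 137.28 7 [3 4]
394.66 138.4 7 [4 2]
228.69 146.57 39 [17  4]
346.67 168.58 114 [11 13]
372.53 172.63 67 [13  8]
257.81 173.44 15 [5 4]
261.94 184.02 33 [ 4 14]
393.05 184.67 119 [14 16]
360.94 199.08 332 [82 32]
355.93 189.14 83 [13  9]
230.83 188.93 16 [5 4]
357.79 213.57 917 [99 51]
256.85 189.72 7 [3 3]
270.49 189.85 13 [4 4]
235.31 193.56 7 [3 4]
227.69 195.02 7 [3 3]
269.69 201.21 113 [13 20]
247.84 198.73 17 [5 4]
253.27 203.49 8 [3 4]
275.14 203.4 17 [5 4]
280.67 208.23 12 [4 4]
234.45 233.11 230 [36 37]
290.5 238.72 250 [42 25]
229.0 233.55 26 [14 15]
397.21 232.71 46 [9 8]
296.43 243.56 39 [22 14]
top
236.42 141.09 20 [14  4]
351.42 142.16 41 [8 6]
238.99 159.83 159 [21 11]
393.42 164.55 32 [6 6]
386.71 171.34 89 [14 15]
367.39 220.55 785 [78 83]
240.04 188.96 264 [20 23]
201.7 186.49 34 [7 6]
211.12 188.14 24 [6 7]
404.49 197.18 84 [14 15]
412.56 192.57 32 [6 6]
209.33 195.83 6 [3 3]
381.44 197.57 32 [6 6]
375.02 203.98 95 [15 14]
265.56 206.62 32 [10 10]
287.71 215.74 64 [29  9]
268.36 217.69 8 [2 5]
233.2 228.34 136 [61 16]
410.28 226.3 94 [13 14]
419.52 223.63 32 [6 6]
264.18 237.31 670 [121  28]
375.31 229.7 81 [14 14]
383.41 226.07 33 [6 7]
```

View pics/c1.png

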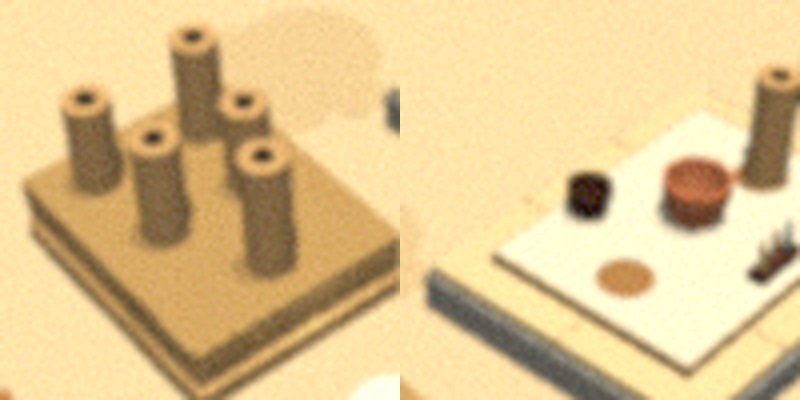

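View pics/c2.png

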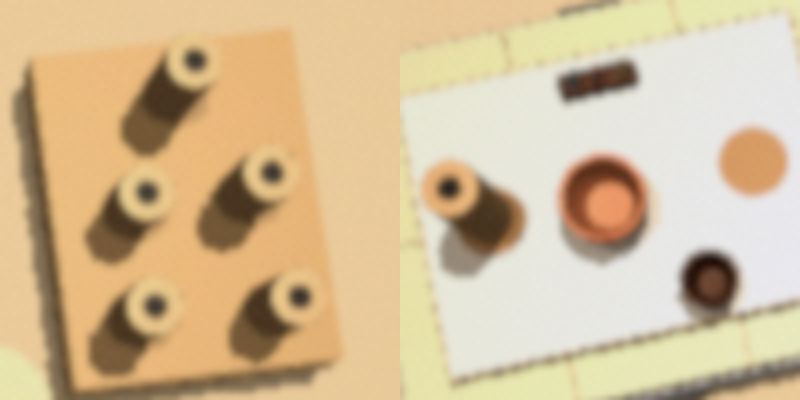

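Crops show the five dotted props in both views, the free spot at top ≈(278,180), cones at (239,160), bowl (241,190), pinch pot (267,211). Now measuring.

Run:
```python
from h import *
from scipy.optimize import linear_sum_assignment
si,*C1=grab("scene");ti,*C2=grab("top")
S=[(257.81,173.44),(230.83,188.93),(270.49,189.85),(247.84,198.73),(275.14,203.4),(394.66,138.4)]
Tt=[(393.42,164.55),(412.56,192.57),(381.44,197.57),(419.52,223.63),(383.41,226.07),(201.7,186.49)]
R=[[tri(a,C1,b,C2) for b in Tt] for a in S]
D=np.array([[r[1]+(0 if .1<r[0][2]<.2 else 1) for r in q] for q in R])
for i,j in zip(*linear_sum_assignment(D)):print(S[i],Tt[j],R[i][j][0].round(4),"res",round(R[i][j][1],4))
def mask(hsv,lo,hi):return cv2.inRange(hsv,np.array(lo),np.array(hi))
h=cv2.cvtColor(ti,cv2.COLOR_RGB2HSV)
print("spot",h[180,278],"shelf",h[211,474],"floor",h[170,260],"table",h[280,200],"brick",h[150,200])
np.save("top.npy",ti);np.save("scene.npy",si)
# shelf: white
def big(m,x,y,w,hh):
    z=np.zeros_like(m);z[y:y+hh,x:x+w]=m[y:y+hh,x:x+w]
    c=max(cv2.findContours(z,0,1)[0],key=cv2.contourArea);return c
white=((h[...,1]<50)&(h[...,2]>110)).astype(np.uint8)
c=big(white,450,155,50,110);r=cv2.minAreaRect(c);print("shelf px",r)
w=onz(cv2.boxPoints(r),.036,*C2);print(w.round(4),w.mean(0).round(4),[np.linalg.norm(w[i]-w[i-1]).round(4) for i in range(4)])
c=big(white,175,130,145,120);r=cv2.minAreaRect(cv2.convexHull(c));print("floor px",r)
w=onz(cv2.boxPoints(r),.06,*C2);print(w.round(4),w.mean(0).round(4),[np.linalg.norm(w[i]-w[i-1]).round(4) for i in range(4)])
spot=((h[...,1]>70)).astype(np.uint8);c=big(spot,266,168,25,25);e=cv2.fitEllipse(c);print("spot",e,onz([e[0]],.06,*C2).round(4))
# spot in scene
h1=cv2.cvtColor(si,cv2.COLOR_RGB2HSV);m=(h1[...,1]>80).astype(np.uint8);c=big(m,346,181,22,17);e=cv2.fitEllipse(c);print("spot scene",e,onz([e[0]],.06,*C1).round(4))
```

```text
(257.81, 173.44) (383.41, 226.07) [ 0.4626 -0.1288  0.1562] res 0.0002
(230.83, 188.93) (419.52, 223.63) [ 0.4726 -0.2252  0.1445] res 0.0004
(270.49, 189.85) (381.44, 197.57) [ 0.5391 -0.1258  0.1436] res 0.0003
(247.84, 198.73) (412.56, 192.57) [ 0.5523 -0.2055  0.156 ] res 0.0008
(275.14, 203.4) (393.42, 164.55) [ 0.6234 -0.1535  0.1674] res 0.0005
(394.66, 138.4) (201.7, 186.49) [0.5519 0.3427 0.1671] res 0.0001
spot [ 14 135 142] shelf [ 27  15 154] floor [ 20   5 156] table [ 18  87 155] brick [ 20  76 150]
shelf px ((474.12701416015625, 210.962158203125), (86.27899932861328, 20.110841751098633), 88.66777801513672)
[[ 0.6516 -0.3824  0.036 ]
 [ 0.6546 -0.4415  0.036 ]
 [ 0.4037 -0.4373  0.036 ]
 [ 0.4009 -0.3801  0.036 ]] [ 0.5277 -0.4103  0.036 ] [np.float64(0.2507), np.float64(0.0592), np.float64(0.2509), np.float64(0.0572)]
floor px ((253.3876953125, 192.54049682617188), (86.24244689941406, 116.97095489501953), 78.31063079833984)
[[0.6415 0.4162 0.06  ]
 [0.7209 0.091  0.06  ]
 [0.4769 0.0348 0.06  ]
 [0.4028 0.3504 0.06  ]] [0.5606 0.2231 0.06  ] [np.float64(0.2476), np.float64(0.3348), np.float64(0.2504), np.float64(0.3242)]
spot ((277.9019470214844, 180.00137329101562), (15.565567970275879, 15.86091136932373), 76.04832458496094) [[0.5964 0.1556 0.06  ]]
spot scene ((355.9354553222656, 189.00563049316406), (8.406387329101562, 14.04252815246582), 93.06596374511719) [[0.5973 0.1556 0.06  ]]
```

Heights: kiln prop top 167.1 mm, so 108 mm tall. The lone prop at (0.623,-0.154), top 167.4 mm, is its match; the others read 96, 96, 84 and 84 mm. Turning the jaws along world y and moving above it.

{"op": "move_arm", "data": {
  "deltas": [
    {"linear": [0,0,0],"turn": [0,0,0.9976],"claw": 0},
    {"linear": [0,0,0],"turn": [0,0,0.9976],"claw": 0},
    {"linear": [0,0,0],"turn": [0,0,0.9976],"claw": 0},
    {"linear": [0,0,0],"turn": [0,0,0.9976],"claw": 0},
    {"linear": [0,0,0],"turn": [0,0,0.9976],"claw": 0},
    {"linear": [0,0,0],"turn": [0,0,0.9976],"claw": 0},
    {"linear": [0.75,-0.918,0],"turn": [0,0,0],"claw": 0},
    {"linear": [0.75,-0.918,0],"turn": [0,0,0],"claw": 0},
    {"linear": [0.75,-0.918,0],"turn": [0,0,0],"claw": 0},
    {"linear": [0.75,-0.918,0],"turn": [0,0,0],"claw": 0},
    {"linear": [0.75,-0.918,0],"turn": [0,0,0],"claw": 0},
    {"linear": [0.75,-0.918,0],"turn": [0,0,0],"claw": 0},
    {"linear": [0.75,-0.918,0],"turn": [0,0,0],"claw": 0},
    {"linear": [0.75,-0.918,0],"turn": [0,0,0],"claw": 0},
    {"linear": [0.75,-0.918,0],"turn": [0,0,0],"claw": 0},
    {"linear": [0.75,-0.918,0],"turn": [0,0,0],"claw": 0},
    {"linear": [0.75,-0.918,0],"turn": [0,0,0],"claw": 0},
    {"linear": [0.75,-0.918,0],"turn": [0,0,0],"claw": 0},
    {"linear": [0.75,-0.918,0],"turn": [0,0,0],"claw": 0},
    {"linear": [0,0,0],"turn": [0,0,0],"claw": 0}
  ]
}}

```text
time: 1.87
position: [0.561, -0.2266, 0.2444]
tool_rot: [-3.136, -0.019, -0.005]
ft_force: [0.8, 3.1, -0.2]
grip_width: 1.002
```

Run:
```python
from h import *
ti=np.load("top.npy");_,*C2=grab("top")
h=cv2.cvtColor(cv2.GaussianBlur(ti,(0,0),.7),cv2.COLOR_RGB2HSV)
O=np.array([.5744,.2492]);a=np.deg2rad(13.5);X=np.array([np.cos(a),np.sin(a)]);Y=np.array([-X[1],X[0]])
S=h[...,1].astype(np.float32)
def edge(base,tang,nrm,half,span,skip=()):
    P=[]
    for t in np.linspace(-span,span,41):
        if any(lo<t<hi for lo,hi in skip):continue
        d=np.linspace(half-.02,half+.02,81)
        w=np.c_[O+np.outer(d,nrm)+t*tang,np.full(81,.06)]
        uv=proj(w,*C2).astype(np.float32)
        v=cv2.remap(S,uv[:,0].copy(),uv[:,1].copy(),1)[:,0]
        k=np.where((v[:-1]<38)&(v[1:]>=38))[0]
        if len(k):P.append((t,d[k[0]]))
    P=np.array(P);m=abs(P[:,1]-np.median(P[:,1]))<.006;f=np.polyfit(P[m,0],P[m,1],1);print(len(P),m.sum(),"offset",f[1].round(4),"slope deg",np.rad2deg(f[0]).round(2))
for n,t,nr,hf,sp in(("+x",Y,X,.105,.13),("-x",Y,-X,.105,.13),("+y",X,Y,.145,.09),("-y",X,-Y,.145,.09)):print(n);edge(O,t,nr,hf,sp)
```

```text
+x
41 41 offset 0.0997 slope deg -1.89
-x
37 37 offset 0.1055 slope deg 0.6
+y
35 35 offset 0.1399 slope deg 0.69
-y
41 41 offset 0.1447 slope deg -1.5
```

```bash
cat > edge.py <<'E'
from h import *
O=np.array([.5744,.2492]);a=np.deg2rad(13.5);X=np.array([np.cos(a),np.sin(a)]);Y=np.array([-X[1],X[0]])
def edge(S,C,tang,nrm,half,span,w=.02,z=.06):
    P=[]
    d=np.linspace(half-w,half+w,161);sm=np.ones(25)/25
    for t in np.linspace(-span,span,61):
        uv=proj(np.c_[O+np.outer(d,nrm)+t*tang,np.full(161,z)],*C).astype(np.float32)
        v=cv2.remap(S,uv[:,0].copy(),uv[:,1].copy(),1)[:,0]
        g=np.abs(v[20:]-v[:-20])
        k=np.argmax(g);
        if 5<k<135:P.append((t,d[k+10],g[k]))
    P=np.array(P);m=P[:,2]>.5*np.median(P[:,2])
    for _ in range(4):
        f=np.polyfit(P[m,0],P[m,1],1);r=P[:,1]-np.polyval(f,P[:,0]);m=abs(r)<max(.0012,1.5*np.median(abs(r[m])))
    return m.sum(),len(P),f[1].round(4),np.rad2deg(f[0]).round(2),r[m].std().round(4)
E
python3 - <<'E'
from edge import *
for cam in("top","scene"):
    im=np.load(cam+".npy");C=grab(cam)[1:]
    b=cv2.GaussianBlur(im,(0,0),.8).astype(np.float32)
    S=b[...,2]/b[...,0]
    print(cam)
    for n,t,nr,hf,sp in(("+x",Y,X,.105,.12),("-x",Y,-X,.105,.12),("+y",X,Y,.145,.085),("-y",X,-Y,.145,.085)):print(n,edge(S,C,t,nr,hf,sp))
E
```

```text
top
+x (np.int64(46), 48, np.float64(0.1005), np.float64(-1.22), np.float64(0.0004))
-x (np.int64(52), 59, np.float64(0.1055), np.float64(1.15), np.float64(0.0006))
+y (np.int64(47), 60, np.float64(0.1415), np.float64(1.17), np.float64(0.0005))
-y (np.int64(61), 61, np.float64(0.1433), np.float64(-1.06), np.float64(0.0005))
scene
+x (np.int64(55), 60, np.float64(0.1033), np.float64(-1.14), np.float64(0.0005))
-x (np.int64(30), 59, np.float64(0.1049), np.float64(1.31), np.float64(0.0006))
+y (np.int64(26), 56, np.float64(0.1419), np.float64(0.48), np.float64(0.0006))
-y (np.int64(51), 61, np.float64(0.1479), np.float64(-1.4), np.float64(0.0006))
```

{"op": "move_arm", "data": {
  "deltas": [
    {"linear": [0.5,-0.6,0],"turn": [0,0,0.17],"claw": 0},
    {"linear": [0.5,-0.6,0],"turn": [0,0,0],"claw": 0},
    {"linear": [0.5,-0.6,0],"turn": [0,0,0],"claw": 0},
    {"linear": [0.4,-0.5,0],"turn": [0,0,0],"claw": 0},
    {"linear": [0.1,-0.13,0],"turn": [0,0,0],"claw": 0},
    {"linear": [0,0,0],"turn": [0,0,0],"claw": 0},
    {"linear": [0,0,0],"turn": [0,0,0],"claw": 0},
    {"linear": [0,0,0],"turn": [0,0,0],"claw": 0}
  ]
}}

```text
time: 2.68
position: [0.6157, -0.1665, 0.2445]
tool_rot: [3.14, -0.024, -0.001]
ft_force: [-0.2, -0.0, 0.5]
grip_width: 0.997
```

Run:
```python
from h import *
for i in range(3):
    s=ctrl.get_state();print(s["time"],s["position"].round(4),s["tool_rot"].round(4),s["qd"].round(3).max()); cams.get_image("top")
ti,*C=grab("top");print(onz([(201.7,186.49)],.168,*C).round(4),onz([(393.42,164.55)],.168,*C).round(4))
_,*C1=grab("scene");print(onz([(394.66,138.4),(275.14,203.4)],.168,*C1).round(4))
cv2.imwrite("pics/t1.png",ti[120:260,330:530,::-1].repeat(4,0).repeat(4,1))
```

```text
2.6833 [ 0.6157 -0.1665  0.2445] [ 3.1399e+00 -2.4100e-02 -1.3000e-03] 0.002
2.7333 [ 0.6158 -0.1663  0.2446] [ 3.1402e+00 -2.4000e-02 -1.0000e-03] -0.0
2.7833 [ 0.616  -0.1659  0.2446] [ 3.1404e+00 -2.3400e-02 -6.0000e-04] 0.0
[[0.5517 0.3425 0.168 ]] [[ 0.6233 -0.1531  0.168 ]]
[[ 0.5529  0.3419  0.168 ]
 [ 0.6238 -0.154   0.168 ]]
```

View pics/t1.png

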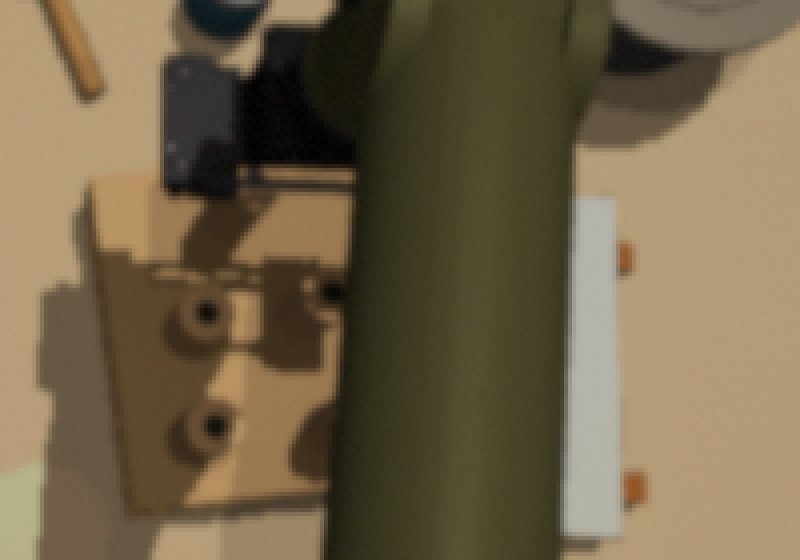

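The shoulder/arm hides the prop from the top camera, but the gripper's pose reads near the target; correct by 7/9.5 mm and descend.

{"op": "move_arm", "data": {
  "deltas": [
    {"linear": [0.233,-0.317,0],"turn": [0,0,0],"claw": 0},
    {"linear": [0,0,0],"turn": [0,0,0],"claw": 0},
    {"linear": [0,0,0.6],"turn": [0,0,0],"claw": 0},
    {"linear": [0,0,0.6],"turn": [0,0,0],"claw": 0},
    {"linear": [0,0,0.6],"turn": [0,0,0],"claw": 0},
    {"linear": [0,0,0.6],"turn": [0,0,0],"claw": 0},
    {"linear": [0,0,0.6],"turn": [0,0,0],"claw": 0},
    {"linear": [0,0,0.5],"turn": [0,0,0],"claw": 0},
    {"linear": [0,0,0.2],"turn": [0,0,0],"claw": 0},
    {"linear": [0,0,0],"turn": [0,0,0],"claw": 0},
    {"linear": [0,0,0],"turn": [0,0,0],"claw": 0},
    {"linear": [0,0,0],"turn": [0,0,0],"claw": 0},
    {"linear": [0,0,0],"turn": [0,0,0],"claw": 0},
    {"linear": [0,0,0],"turn": [0,0,0],"claw": 0}
  ]
}}

```text
time: 4.1
position: [0.6247, -0.1544, 0.1347]
tool_rot: [3.141, -0.019, 0.003]
ft_force: [-0.0, -1.2, -0.5]
grip_width: 0.997
```

{"op": "move_arm", "data": {
  "deltas": [
    {"linear": [0,0,0],"turn": [0,0,0],"claw": 1},
    {"linear": [0,0,0],"turn": [0,0,0],"claw": 1},
    {"linear": [0,0,0],"turn": [0,0,0],"claw": 1},
    {"linear": [0,0,0],"turn": [0,0,0],"claw": 1},
    {"linear": [0,0,0],"turn": [0,0,0],"claw": 1},
    {"linear": [0,0,0],"turn": [0,0,0],"claw": 1},
    {"linear": [0,0,0],"turn": [0,0,0],"claw": 1},
    {"linear": [0,0,0],"turn": [0,0,0],"claw": 1}
  ],
  "grip_force": 30
}}

```text
time: 4.77
position: [0.624, -0.1543, 0.1335]
tool_rot: [3.142, -0.019, -0.0]
ft_force: [0.7, 0.3, 0.4]
grip_width: 0.48
```

{"op": "move_arm", "data": {
  "deltas": [
    {"linear": [0,0,0],"turn": [0,0,0],"claw": 1},
    {"linear": [0,0,0],"turn": [0,0,0],"claw": 1},
    {"linear": [0,0,0],"turn": [0,0,0],"claw": 1},
    {"linear": [0,0,0],"turn": [0,0,0],"claw": 1}
  ]
}}

```text
time: 5.1
position: [0.624, -0.1542, 0.1335]
tool_rot: [-3.142, 0.018, -0.0]
ft_force: [-0.5, -0.0, -0.9]
grip_width: 0.428
```

{"op": "move_arm", "data": {
  "deltas": [
    {"linear": [0,0,-0.3],"turn": [0,0,0],"claw": 1},
    {"linear": [0,0,-0.7],"turn": [0,0,0],"claw": 1},
    {"linear": [0,0,-0.7],"turn": [0,0,0],"claw": 1},
    {"linear": [0,0,-0.6],"turn": [0,0,0],"claw": 1},
    {"linear": [-0.07,-0.4,0],"turn": [0,0,0],"claw": 1},
    {"linear": [-0.08,-0.8,0],"turn": [0,0,0],"claw": 1},
    {"linear": [-0.08,-0.8,0],"turn": [0,0,0],"claw": 1},
    {"linear": [-0.08,-0.8,0],"turn": [0,0,0],"claw": 1},
    {"linear": [-0.08,-0.8,0],"turn": [0,0,0],"claw": 1},
    {"linear": [-0.08,-0.8,0],"turn": [0,0,0],"claw": 1},
    {"linear": [-0.08,-0.8,0],"turn": [0,0,0],"claw": 1},
    {"linear": [-0.08,-0.8,0],"turn": [0,0,0],"claw": 1},
    {"linear": [-0.08,-0.8,0],"turn": [0,0,0],"claw": 1},
    {"linear": [-0.08,-0.8,0],"turn": [0,0,0],"claw": 1},
    {"linear": [-0.08,-0.8,0],"turn": [0,0,0],"claw": 1},
    {"linear": [-0.08,-0.8,0],"turn": [0,0,0],"claw": 1},
    {"linear": [-0.05,-0.6,0],"turn": [0,0,0],"claw": 1},
    {"linear": [0,-0.51,0],"turn": [0,0,0],"claw": 1},
    {"linear": [0,0,0],"turn": [0,0,0],"claw": 1},
    {"linear": [0,0,0],"turn": [0,0,0],"claw": 1}
  ]
}}

```text
time: 6.77
position: [0.5965, 0.1565, 0.2016]
tool_rot: [3.141, -0.014, -0.003]
ft_force: [0.6, -1.1, -2.9]
grip_width: 0.432
```

{"op": "move_arm", "data": {
  "deltas": [
    {"linear": [0,0,0],"turn": [0,0,0],"claw": 1},
    {"linear": [0,0,0],"turn": [0,0,0],"claw": 1},
    {"linear": [0,0,0],"turn": [0,0,0],"claw": 1},
    {"linear": [0,0,0],"turn": [0,0,0],"claw": 1},
    {"linear": [0,0,0],"turn": [0,0,0],"claw": 1},
    {"linear": [0,0,0],"turn": [0,0,0],"claw": 1}
  ]
}}

```text
time: 7.27
position: [0.5978, 0.1548, 0.2026]
tool_rot: [3.141, -0.02, 0.0]
ft_force: [0.5, 0.8, -3.5]
grip_width: 0.43
```

Run:
```python
from h import *
s=ctrl.get_state();print(s["position"].round(4),s["tool_rot"].round(4),s["ft_force"].round(1),s["grip_width"])
a,*C=grab("scene");b,*C2=grab("top")
o=np.hstack([cv2.resize(a[110:230,300:420,::-1],None,fx=3.3,fy=3.3,interpolation=2),cv2.resize(b[130:250,200:320,::-1],None,fx=3.3,fy=3.3,interpolation=2)])
cv2.imwrite("pics/p1.png",cv2.convertScaleAbs(o,alpha=1.4))
```

```text
[0.5978 0.1548 0.2026] [ 3.1414 -0.02    0.    ] [ 0.5  0.8 -3.5] 0.43000644269471316
```

View pics/p1.png

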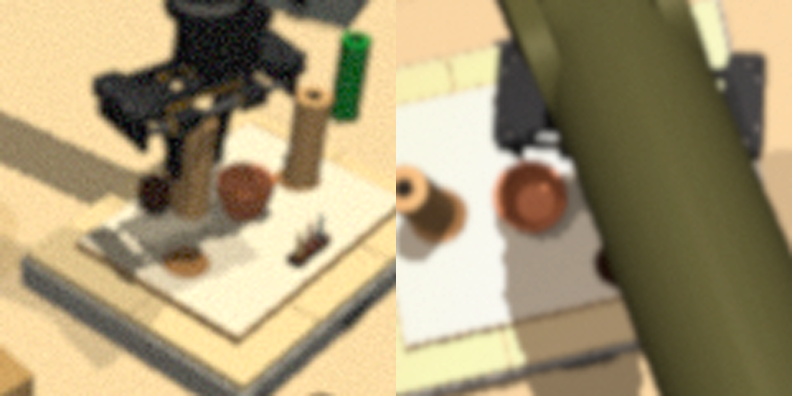

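The prop hangs upright over the spot (bare spot at crop ≈(186,262)), clear of bowl and pinch pot. Lowering.

{"op": "move_arm", "data": {
  "deltas": [
    {"linear": [-0.01,-0.02,0.5],"turn": [0,0,0],"claw": 1},
    {"linear": [0,0,0.5],"turn": [0,0,0],"claw": 1},
    {"linear": [0,0,0.5],"turn": [0,0,0],"claw": 1},
    {"linear": [0,0,0.4],"turn": [0,0,0],"claw": 1},
    {"linear": [0,0,0.2],"turn": [0,0,0],"claw": 1},
    {"linear": [0,0,0.1],"turn": [0,0,0],"claw": 1},
    {"linear": [0,0,0],"turn": [0,0,0],"claw": 1},
    {"linear": [0,0,0],"turn": [0,0,0],"claw": 1},
    {"linear": [0,0,0],"turn": [0,0,0],"claw": 1},
    {"linear": [0,0,0],"turn": [0,0,0],"claw": 1},
    {"linear": [0,0,0],"turn": [0,0,0],"claw": 1}
  ]
}}

```text
time: 8.28
position: [0.5978, 0.156, 0.1372]
tool_rot: [-3.141, 0.019, -0.002]
ft_force: [-0.4, -0.4, -1.7]
grip_width: 0.432
```

{"op": "move_arm", "data": {
  "deltas": [
    {"linear": [0,0,0.03],"turn": [0,0,0],"claw": 1},
    {"linear": [0,0,0.03],"turn": [0,0,0],"claw": 1},
    {"linear": [0,0,0.02],"turn": [0,0,0],"claw": 1},
    {"linear": [0,0,0],"turn": [0,0,0],"claw": 1},
    {"linear": [0,0,0],"turn": [0,0,0],"claw": 1},
    {"linear": [0,0,0],"turn": [0,0,0],"claw": 1},
    {"linear": [0,0,0],"turn": [0,0,0],"claw": 1}
  ]
}}

```text
time: 8.87
position: [0.5974, 0.1559, 0.1341]
tool_rot: [3.141, -0.019, 0.0]
ft_force: [-0.1, 0.9, -2.0]
grip_width: 0.433
```

{"op": "move_arm", "data": {
  "deltas": [
    {"linear": [0,0,0.02],"turn": [0,0,0],"claw": 1},
    {"linear": [0,0,0],"turn": [0,0,0],"claw": 1},
    {"linear": [0,0,0],"turn": [0,0,0],"claw": 1},
    {"linear": [0,0,0],"turn": [0,0,0],"claw": 1}
  ]
}}

```text
time: 9.2
position: [0.5974, 0.1559, 0.1335]
tool_rot: [3.141, -0.019, -0.0]
ft_force: [0.6, -0.2, -2.0]
grip_width: 0.429
```

{"op": "move_arm", "data": {
  "deltas": [
    {"linear": [0,0,0.02],"turn": [0,0,0],"claw": 1},
    {"linear": [0,0,0.01],"turn": [0,0,0],"claw": 1},
    {"linear": [0,0,0],"turn": [0,0,0],"claw": 1},
    {"linear": [0,0,0],"turn": [0,0,0],"claw": 1},
    {"linear": [0,0,0],"turn": [0,0,0],"claw": 1}
  ]
}}

```text
time: 9.62
position: [0.5975, 0.1559, 0.1334]
tool_rot: [3.141, -0.019, 0.001]
ft_force: [-2.4, -1.5, 5.6]
grip_width: 0.432
```

Contact felt (5.6 N up, at the expected height). Release, then rise straight.

{"op": "move_arm", "data": {
  "deltas": [
    {"linear": [0,0,0],"turn": [0,0,0],"claw": 0.5},
    {"linear": [0,0,0],"turn": [0,0,0],"claw": 0.45},
    {"linear": [0,0,0],"turn": [0,0,0],"claw": 0.4},
    {"linear": [0,0,0],"turn": [0,0,0],"claw": 0.3},
    {"linear": [0,0,0],"turn": [0,0,0],"claw": 0.15},
    {"linear": [0,0,0],"turn": [0,0,0],"claw": 0.15},
    {"linear": [0,0,0],"turn": [0,0,0],"claw": 0.15},
    {"linear": [0,0,0],"turn": [0,0,0],"claw": 0.15},
    {"linear": [0,0,0],"turn": [0,0,0],"claw": 0.15},
    {"linear": [0,0,-0.3],"turn": [0,0,0],"claw": 0.15},
    {"linear": [0,0,-0.6],"turn": [0,0,0],"claw": 0.15},
    {"linear": [0,0,-0.8],"turn": [0,0,0],"claw": 0},
    {"linear": [0,0,-0.8],"turn": [0,0,0],"claw": 0},
    {"linear": [0,0,-0.8],"turn": [0,0,0],"claw": 0},
    {"linear": [0,0,-0.5],"turn": [0,0,0],"claw": 0}
  ]
}}

```text
time: 10.87
position: [0.5982, 0.1564, 0.2504]
tool_rot: [-3.141, 0.018, -0.006]
ft_force: [-0.3, -0.3, -0.2]
grip_width: 0.984
```

{"op": "move_arm", "data": {
  "deltas": [
    {"linear": [-0.1,0.5,0],"turn": [0,0,0],"claw": 0},
    {"linear": [-0.1,0.9,0],"turn": [0,0,0],"claw": 0},
    {"linear": [-0.1,1,0],"turn": [0,0,0],"claw": 0},
    {"linear": [-0.1,1,0],"turn": [0,0,0],"claw": 0},
    {"linear": [-0.1,1,0],"turn": [0,0,0],"claw": 0},
    {"linear": [-0.1,1,0],"turn": [0,0,0],"claw": 0},
    {"linear": [-0.1,1,0],"turn": [0,0,0],"claw": 0},
    {"linear": [-0.1,1,0],"turn": [0,0,0],"claw": 0},
    {"linear": [-0.1,1,0],"turn": [0,0,0],"claw": 0},
    {"linear": [-0.1,1,0],"turn": [0,0,0],"claw": 0},
    {"linear": [-0.1,1,0],"turn": [0,0,0],"claw": 0},
    {"linear": [-0.1,1,0],"turn": [0,0,0],"claw": 0},
    {"linear": [-0.1,1,0],"turn": [0,0,0],"claw": 0},
    {"linear": [-0.1,1,0],"turn": [0,0,0],"claw": 0},
    {"linear": [-0.1,1,0],"turn": [0,0,0],"claw": 0},
    {"linear": [-0.1,1,0],"turn": [0,0,0],"claw": 0},
    {"linear": [-0.1,1,0],"turn": [0,0,0],"claw": 0},
    {"linear": [-0.1,1,0],"turn": [0,0,0],"claw": 0},
    {"linear": [-0.1,1,0],"turn": [0,0,0],"claw": 0},
    {"linear": [-0.1,0.5,0],"turn": [0,0,0],"claw": 0}
  ]
}}

```text
time: 12.53
position: [0.5289, -0.4149, 0.2471]
tool_rot: [3.139, -0.026, -0.001]
ft_force: [-1.1, -0.7, 0.1]
grip_width: 1.002
```

{"op": "move_arm", "data": {
  "deltas": [
    {"linear": [0,0,0.5],"turn": [0,0,0],"claw": 0},
    {"linear": [0,0,0.5],"turn": [0,0,0],"claw": 0},
    {"linear": [0,0,0],"turn": [0,0,0],"claw": 0},
    {"linear": [0,0,0],"turn": [0,0,0],"claw": 0},
    {"linear": [0,0,0],"turn": [0,0,0],"claw": 0},
    {"linear": [0,0,0],"turn": [0,0,0],"claw": 0}
  ]
}}

```text
time: 13.03
position: [0.5315, -0.4101, 0.2182]
tool_rot: [3.14, -0.017, 0.003]
ft_force: [-1.1, -0.5, 0.6]
grip_width: 0.996
```

Run:
```python
from h import *
s=ctrl.get_state();print(s["position"].round(4),s["tool_rot"].round(4),s["ft_force"].round(1),s["grip_width"])
a,*C=grab("scene");b,*C2=grab("top");np.save("s2.npy",a);np.save("t2.npy",b)
def dot(im,u,v,r=5):
    g=255-cv2.GaussianBlur(cv2.cvtColor(im,cv2.COLOR_RGB2GRAY),(0,0),.7).astype(float);u,v=int(round(u)),int(round(v))
    p=g[v-r:v+r+1,u-r:u+r+1];yy,xx=np.mgrid[v-r:v+r+1,u-r:u+r+1];w=np.clip(p-(p.max()+np.median(p))/2,0,None);return (xx*w).sum()/w.sum(),(yy*w).sum()/w.sum()
for P in([.597,.1554,.168],[.552,.3425,.168]):
    u1=dot(a,*proj(P,*C)[0]);u2=dot(b,*proj(P,*C2)[0]);print(np.round(u1,2),np.round(u2,2),tri(u1,C,u2,C2),onz([u1],.168,*C),onz([u2],.168,*C2))
o=np.hstack([cv2.resize(a[100:230,290:420,::-1],None,fx=3,fy=3,interpolation=2),cv2.resize(b[130:260,180:310,::-1],None,fx=3,fy=3,interpolation=2)])
cv2.imwrite("pics/p2.png",cv2.convertScaleAbs(o,alpha=1.4))
```

```text
[ 0.5315 -0.4101  0.2182] [ 3.1403e+00 -1.7300e-02  2.9000e-03] [-1.1 -0.5  0.6] 0.9962274367089025
[356.14 165.98] [274.51 171.56] (array([0.59664027, 0.1541599 , 0.15717104]), np.float64(0.0074931764764343545)) [[0.60648413 0.14156705 0.168     ]] [[0.59619387 0.15641331 0.168     ]]
[396.18 142.41] [201.8  186.58] (array([0.55538664, 0.34773804, 0.15059359]), np.float64(0.002298992702923745)) [[0.5739252 0.3308834 0.168    ]] [[0.55148605 0.34219015 0.168     ]]
```

View pics/p2.png

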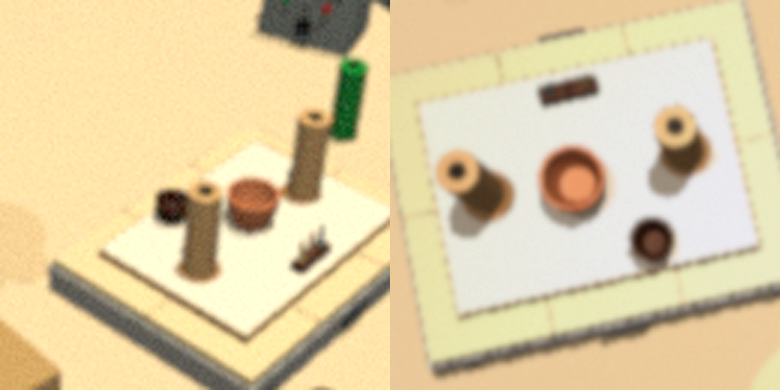

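Prop stands upright on the spot, top dot (0.5962,0.1564), about 1 mm from target; pots unmoved. Now check the shelf centre with the edge fit and descend partway.

Run:
```python
import edge as E
from edge import *
E.O=np.array([.5277,-.4103]);a=np.deg2rad(-.75);L=np.array([np.cos(a),np.sin(a)]);W=np.array([-L[1],L[0]])
for cam in("top","scene"):
    im=np.load(cam+".npy");C=grab(cam)[1:];b=cv2.GaussianBlur(im,(0,0),.8).astype(np.float32);S=b[...,2]/b[...,0];print(cam)
    for n,t,nr,hf,sp in(("+L",W,L,.125,.02),("-L",W,-L,.125,.02),("+W",L,W,.03,.11),("-W",L,-W,.03,.11)):print(n,E.edge(S,C,t,nr,hf,sp,w=.015,z=.036))
```

```text
top
+L (np.int64(59), 61, np.float64(0.1238), np.float64(2.27), np.float64(0.0006))
-L (np.int64(49), 61, np.float64(0.126), np.float64(2.24), np.float64(0.0002))
+W (np.int64(47), 61, np.float64(0.0313), np.float64(-0.11), np.float64(0.0007))
-W (np.int64(44), 61, np.float64(0.0292), np.float64(0.14), np.float64(0.0004))
scene
+L (np.int64(40), 58, np.float64(0.1248), np.float64(9.27), np.float64(0.0006))
-L (np.int64(44), 61, np.float64(0.1242), np.float64(-0.94), np.float64(0.0007))
+W (np.int64(39), 61, np.float64(0.0271), np.float64(-0.16), np.float64(0.0006))
-W (np.int64(40), 61, np.float64(0.0304), np.float64(0.37), np.float64(0.0006))
```

{"op": "move_arm", "data": {
  "deltas": [
    {"linear": [0,0,0.5],"turn": [0,0,0],"claw": 0},
    {"linear": [0,0,0.8],"turn": [0,0,0],"claw": 0},
    {"linear": [0,0,0.8],"turn": [0,0,0],"claw": 0},
    {"linear": [0,0,0.8],"turn": [0,0,0],"claw": 0},
    {"linear": [0,0,0.8],"turn": [0,0,0],"claw": 0},
    {"linear": [0,0,0.8],"turn": [0,0,0],"claw": 0},
    {"linear": [0,0,0],"turn": [0,0,0],"claw": 0},
    {"linear": [0,0,0],"turn": [0,0,0],"claw": 0},
    {"linear": [0,0,0],"turn": [0,0,0],"claw": 0},
    {"linear": [0,0,0],"turn": [0,0,0],"claw": 0},
    {"linear": [0,0,0],"turn": [0,0,0],"claw": 0}
  ]
}}

```text
time: 14.15
position: [0.5318, -0.4111, 0.0839]
tool_rot: [3.139, -0.019, 0.004]
ft_force: [-0.6, 0.2, 0.2]
grip_width: 1.002
```

{"op": "move_arm", "data": {
  "deltas": [
    {"linear": [-0.15,0,0],"turn": [0,0,-0.05],"claw": 0},
    {"linear": [0,0,0.5],"turn": [0,0,0],"claw": 0},
    {"linear": [0,0,0.5],"turn": [0,0,0],"claw": 0},
    {"linear": [0,0,0.4],"turn": [0,0,0],"claw": 0},
    {"linear": [0,0,0.2],"turn": [0,0,0],"claw": 0},
    {"linear": [0,0,0.05],"turn": [0,0,0],"claw": 0},
    {"linear": [0,0,0],"turn": [0,0,0],"claw": 0},
    {"linear": [0,0,0],"turn": [0,0,0],"claw": 0},
    {"linear": [0,0,0],"turn": [0,0,0],"claw": 0},
    {"linear": [0,0,0],"turn": [0,0,0],"claw": 0},
    {"linear": [0,0,0],"turn": [0,0,0],"claw": 0},
    {"linear": [0,0,0],"turn": [0,0,0],"claw": 0}
  ]
}}

```text
time: 15.15
position: [0.5264, -0.4104, 0.0326]
tool_rot: [3.141, -0.013, 0.001]
ft_force: [0.1, -0.0, 0.3]
grip_width: 1.003
```

{"op": "move_arm", "data": {
  "deltas": [
    {"linear": [0.03,0,0],"turn": [0,0,0.1],"claw": 0},
    {"linear": [0,0,0],"turn": [0,0,0],"claw": 0},
    {"linear": [0,0,0],"turn": [0,0,0],"claw": 1},
    {"linear": [0,0,0],"turn": [0,0,0],"claw": 1},
    {"linear": [0,0,0],"turn": [0,0,0],"claw": 1},
    {"linear": [0,0,0],"turn": [0,0,0],"claw": 1},
    {"linear": [0,0,0],"turn": [0,0,0],"claw": 1},
    {"linear": [0,0,0],"turn": [0,0,0],"claw": 1},
    {"linear": [0,0,0],"turn": [0,0,0],"claw": 1},
    {"linear": [0,0,0],"turn": [0,0,0],"claw": 1},
    {"linear": [0,0,0],"turn": [0,0,0],"claw": 1},
    {"linear": [0,0,0],"turn": [0,0,0],"claw": 1}
  ],
  "grip_force": 40
}}

```text
time: 16.15
position: [0.527, -0.4106, 0.0322]
tool_rot: [3.141, -0.024, 0.0]
ft_force: [0.1, -1.2, -0.9]
grip_width: 0.684
```

Shelf gripped (59.5 mm). Lift about 210 mm, then turn -105.5° about tool z.

{"op": "move_arm", "data": {
  "deltas": [
    {"linear": [0,0,-0.1],"turn": [0,0,0],"claw": 1},
    {"linear": [0,0,-0.2],"turn": [0,0,0],"claw": 1},
    {"linear": [0,0,-0.4],"turn": [0,0,0],"claw": 1},
    {"linear": [0,0,-0.6],"turn": [0,0,0],"claw": 1},
    {"linear": [0,0,-0.7],"turn": [0,0,0],"claw": 1},
    {"linear": [0,0,-0.8],"turn": [0,0,0],"claw": 1},
    {"linear": [0,0,-0.8],"turn": [0,0,0],"claw": 1},
    {"linear": [0,0,-0.8],"turn": [0,0,0],"claw": 1},
    {"linear": [0,0,-0.8],"turn": [0,0,0],"claw": 1},
    {"linear": [0,0,-0.8],"turn": [0,0,0],"claw": 1},
    {"linear": [0,0,-0.6],"turn": [0,0,0],"claw": 1},
    {"linear": [0,0,-0.4],"turn": [0,0,0],"claw": 1},
    {"linear": [0,0,0],"turn": [0,0,0],"claw": 1},
    {"linear": [0,0,0],"turn": [0,0,0],"claw": 1},
    {"linear": [0,0,0],"turn": [0,0,0],"claw": 1}
  ]
}}

```text
time: 17.4
position: [0.5263, -0.4097, 0.2404]
tool_rot: [-3.14, 0.024, 0.004]
ft_force: [0.5, 1.0, -4.2]
grip_width: 0.679
```

{"op": "move_arm", "data": {
  "deltas": [
    {"linear": [0,0,0],"turn": [0,0,-0.3],"claw": 1},
    {"linear": [0,0,0],"turn": [0,0,-0.6],"claw": 1},
    {"linear": [0,0,0],"turn": [0,0,-0.9],"claw": 1},
    {"linear": [0,0,0],"turn": [0,0,-1],"claw": 1},
    {"linear": [0,0,0],"turn": [0,0,-1],"claw": 1},
    {"linear": [0,0,0],"turn": [0,0,-1],"claw": 1},
    {"linear": [0,0,0],"turn": [0,0,-1],"claw": 1},
    {"linear": [0,0,0],"turn": [0,0,-1],"claw": 1},
    {"linear": [0,0,0],"turn": [0,0,-1],"claw": 1},
    {"linear": [0,0,0],"turn": [0,0,-1],"claw": 1},
    {"linear": [0,0,0],"turn": [0,0,-1],"claw": 1},
    {"linear": [0,0,0],"turn": [0,0,-1],"claw": 1},
    {"linear": [0,0,0],"turn": [0,0,-1],"claw": 1},
    {"linear": [0,0,0],"turn": [0,0,-1],"claw": 1},
    {"linear": [0,0,0],"turn": [0,0,-1],"claw": 1},
    {"linear": [0,0,0],"turn": [0,0,-1],"claw": 1},
    {"linear": [0,0,0],"turn": [0,0,-1],"claw": 1},
    {"linear": [0,0,0],"turn": [0,0,-1],"claw": 1},
    {"linear": [0,0,0],"turn": [0,0,-1],"claw": 1},
    {"linear": [0,0,0],"turn": [0,0,-1],"claw": 1}
  ]
}}

```text
time: 19.07
position: [0.5264, -0.41, 0.2404]
tool_rot: [-2.498, -1.902, 0.001]
ft_force: [0.3, -0.5, -4.8]
grip_width: 0.687
```

{"op": "move_arm", "data": {
  "deltas": [
    {"linear": [0,0,0],"turn": [0,0,-1],"claw": 1},
    {"linear": [0,0,0],"turn": [0,0,-1],"claw": 1},
    {"linear": [0,0,0],"turn": [0,0,-1],"claw": 1},
    {"linear": [0,0,0],"turn": [0,0,-1],"claw": 1},
    {"linear": [0,0,0],"turn": [0,0,-1],"claw": 1},
    {"linear": [0,0,0],"turn": [0,0,-1],"claw": 1},
    {"linear": [0,0,0],"turn": [0,0,-0.9],"claw": 1},
    {"linear": [0,0,0],"turn": [0,0,-0.69],"claw": 1},
    {"linear": [0,0,0],"turn": [0,0,0],"claw": 1},
    {"linear": [0,0,0],"turn": [0,0,0],"claw": 1},
    {"linear": [0,0,0],"turn": [0,0,0],"claw": 1},
    {"linear": [0,0,0],"turn": [0,0,0],"claw": 1}
  ]
}}

```text
time: 20.07
position: [0.5269, -0.4102, 0.2417]
tool_rot: [-1.92, -2.486, 0.0]
ft_force: [-0.9, 0.8, -4.6]
grip_width: 0.683
```

{"op": "move_arm", "data": {
  "deltas": [
    {"linear": [0.3,0.101,0],"turn": [0,0,0],"claw": 1},
    {"linear": [0.6,0.203,0],"turn": [0,0,0],"claw": 1},
    {"linear": [0.9,0.304,0],"turn": [0,0,0],"claw": 1},
    {"linear": [1,0.338,0],"turn": [0,0,0],"claw": 1},
    {"linear": [1,0.338,0],"turn": [0,0,0],"claw": 1},
    {"linear": [1,0.338,0],"turn": [0,0,0],"claw": 1},
    {"linear": [1,0.338,0],"turn": [0,0,0],"claw": 1},
    {"linear": [1,0.338,0],"turn": [0,0,0],"claw": 1},
    {"linear": [1,0.338,0],"turn": [0,0,0],"claw": 1},
    {"linear": [1,0.338,0],"turn": [0,0,0],"claw": 1},
    {"linear": [1,0.338,0],"turn": [0,0,0],"claw": 1},
    {"linear": [1,0.338,0],"turn": [0,0,0],"claw": 1},
    {"linear": [1,0.338,0],"turn": [0,0,0],"claw": 1},
    {"linear": [1,0.338,0],"turn": [0,0,0],"claw": 1},
    {"linear": [1,0.338,0],"turn": [0,0,0],"claw": 1}
  ]
}}

```text
time: 21.32
position: [0.5569, 0.028, 0.2426]
tool_rot: [1.918, 2.487, -0.0]
ft_force: [0.4, 0.0, -5.6]
grip_width: 0.688
```

{"op": "move_arm", "data": {
  "deltas": [
    {"linear": [1,0.338,0],"turn": [0,0,0],"claw": 1},
    {"linear": [1,0.338,0],"turn": [0,0,0],"claw": 1},
    {"linear": [1,0.338,0],"turn": [0,0,0],"claw": 1},
    {"linear": [1,0.338,0],"turn": [0,0,0],"claw": 1},
    {"linear": [1,0.338,0],"turn": [0,0,0],"claw": 1},
    {"linear": [1,0.338,0],"turn": [0,0,0],"claw": 1},
    {"linear": [0.6,0.203,0],"turn": [0,0,0],"claw": 1},
    {"linear": [0.41,0.138,0],"turn": [0,0,0],"claw": 1},
    {"linear": [0,0,0],"turn": [0,0,0],"claw": 1},
    {"linear": [0,0,0],"turn": [0,0,0],"claw": 1},
    {"linear": [0,0,0],"turn": [0,0,0],"claw": 1},
    {"linear": [0,0,0],"turn": [0,0,0],"claw": 1},
    {"linear": [0,0,0],"turn": [0,0,0],"claw": 1},
    {"linear": [0,0,0],"turn": [0,0,0],"claw": 1},
    {"linear": [0,0,0],"turn": [0,0,0],"claw": 1},
    {"linear": [0,0,0],"turn": [0,0,0],"claw": 1}
  ]
}}

```text
time: 22.65
position: [0.5731, 0.2467, 0.2422]
tool_rot: [1.92, 2.486, -0.0]
ft_force: [-0.2, -0.5, -5.5]
grip_width: 0.682
```

Run:
```python
from h import *
s=ctrl.get_state();print(s["position"].round(4),s["tool_rot"].round(4),s["ft_force"].round(1),s["torque"].round(3),s["grip_width"])
a,*C=grab("scene");b,*C2=grab("top");np.save("s3.npy",a);np.save("t3.npy",b)
o=np.hstack([cv2.resize(a[100:230,290:420,::-1],None,fx=3,fy=3,interpolation=2),cv2.resize(b[130:260,180:310,::-1],None,fx=3,fy=3,interpolation=2)])
cv2.imwrite("pics/p3.png",cv2.convertScaleAbs(o,alpha=1.4))
```

```text
[0.5731 0.2467 0.2422] [ 1.9202e+00  2.4862e+00 -2.0000e-04] [-0.2 -0.5 -5.5] [ 0.022 -0.072  0.003] 0.6819016243956391
```

View pics/p3.png

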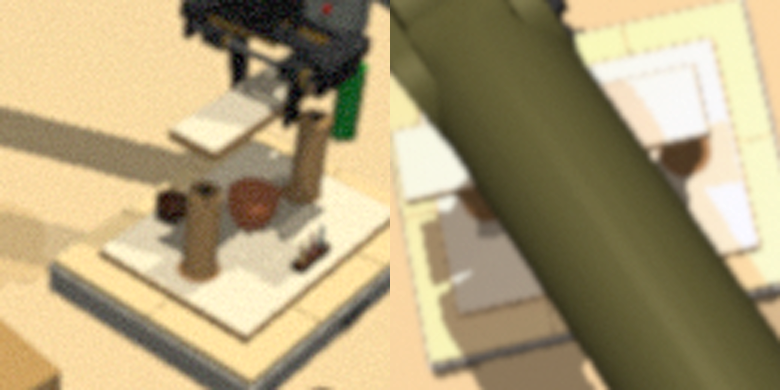

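Shelf hangs level, aligned above both props. Lowering.

{"op": "move_arm", "data": {
  "deltas": [
    {"linear": [0,0,0.3],"turn": [0,0,0],"claw": 1},
    {"linear": [0.01,0,0.4],"turn": [0,0,0],"claw": 1},
    {"linear": [0,0,0.4],"turn": [0,0,0],"claw": 1},
    {"linear": [0,0,0.4],"turn": [0,0,0],"claw": 1},
    {"linear": [0,0,0.25],"turn": [0,0,0],"claw": 1},
    {"linear": [0,0,0.15],"turn": [0,0,0],"claw": 1},
    {"linear": [0,0,0.08],"turn": [0,0,0],"claw": 1},
    {"linear": [0,0,0.04],"turn": [0,0,0],"claw": 1},
    {"linear": [0,0,0],"turn": [0,0,0],"claw": 1},
    {"linear": [0,0,0],"turn": [0,0,0],"claw": 1},
    {"linear": [0,0,0],"turn": [0,0,0],"claw": 1},
    {"linear": [0,0,0],"turn": [0,0,0],"claw": 1},
    {"linear": [0,0,0],"turn": [0,0,0],"claw": 1},
    {"linear": [0,0,0],"turn": [0,0,0],"claw": 1}
  ]
}}

```text
time: 23.92
position: [0.573, 0.2474, 0.1818]
tool_rot: [1.919, 2.487, 0.0]
ft_force: [-0.2, -0.8, -5.0]
grip_width: 0.683
```

{"op": "move_arm", "data": {
  "deltas": [
    {"linear": [0,0,0.02],"turn": [0,0,0],"claw": 1},
    {"linear": [0,0,0.02],"turn": [0,0,0],"claw": 1},
    {"linear": [0,0,0],"turn": [0,0,0],"claw": 1},
    {"linear": [0,0,0],"turn": [0,0,0],"claw": 1},
    {"linear": [0,0,0],"turn": [0,0,0],"claw": 1}
  ]
}}

```text
time: 24.33
position: [0.5729, 0.2474, 0.1803]
tool_rot: [1.919, 2.487, -0.0]
ft_force: [-0.1, 0.2, -5.2]
grip_width: 0.682
```

{"op": "move_arm", "data": {
  "deltas": [
    {"linear": [0,0,0.02],"turn": [0,0,0],"claw": 1},
    {"linear": [0,0,0.02],"turn": [0,0,0],"claw": 1},
    {"linear": [0,0,0.01],"turn": [0,0,0],"claw": 1},
    {"linear": [0,0,0],"turn": [0,0,0],"claw": 1},
    {"linear": [0,0,0],"turn": [0,0,0],"claw": 1},
    {"linear": [0,0,0],"turn": [0,0,0],"claw": 1}
  ]
}}

```text
time: 24.83
position: [0.5729, 0.2474, 0.1788]
tool_rot: [-1.919, -2.487, 0.0]
ft_force: [0.6, -1.1, -5.2]
grip_width: 0.684
```

{"op": "move_arm", "data": {
  "deltas": [
    {"linear": [0,0,0.02],"turn": [0,0,0],"claw": 1},
    {"linear": [0,0,0],"turn": [0,0,0],"claw": 1},
    {"linear": [0,0,0],"turn": [0,0,0],"claw": 1},
    {"linear": [0,0,0],"turn": [0,0,0],"claw": 1}
  ]
}}

```text
time: 25.17
position: [0.5729, 0.2474, 0.1782]
tool_rot: [1.919, 2.487, -0.0]
ft_force: [0.3, 0.6, -5.1]
grip_width: 0.686
```

{"op": "move_arm", "data": {
  "deltas": [
    {"linear": [0,0,0.02],"turn": [0,0,0],"claw": 1},
    {"linear": [0,0,0],"turn": [0,0,0],"claw": 1},
    {"linear": [0,0,0],"turn": [0,0,0],"claw": 1},
    {"linear": [0,0,0],"turn": [0,0,0],"claw": 1}
  ]
}}

```text
time: 25.5
position: [0.573, 0.2474, 0.1781]
tool_rot: [1.919, 2.487, 0.0]
ft_force: [-1.7, -1.2, 0.1]
grip_width: 0.682
```

Contact: the wrist force fell from -5 to 0 N, so the props carry the shelf. Release and retreat straight up.

{"op": "move_arm", "data": {
  "deltas": [
    {"linear": [0,0,0.005],"turn": [0,0,0],"claw": 1},
    {"linear": [0,0,0],"turn": [0,0,0],"claw": 0.3},
    {"linear": [0,0,0],"turn": [0,0,0],"claw": 0.25},
    {"linear": [0,0,0],"turn": [0,0,0],"claw": 0.2},
    {"linear": [0,0,0],"turn": [0,0,0],"claw": 0.1},
    {"linear": [0,0,0],"turn": [0,0,0],"claw": 0},
    {"linear": [0,0,0],"turn": [0,0,0],"claw": 0},
    {"linear": [0,0,0],"turn": [0,0,0],"claw": 0},
    {"linear": [0,0,0],"turn": [0,0,0],"claw": 0},
    {"linear": [0,0,0],"turn": [0,0,0],"claw": 0}
  ]
}}

```text
time: 26.33
position: [0.5729, 0.2474, 0.1774]
tool_rot: [1.919, 2.487, -0.0]
ft_force: [0.7, -0.5, -0.6]
grip_width: 0.994
```

{"op": "move_arm", "data": {
  "deltas": [
    {"linear": [0,0,-0.2],"turn": [0,0,0],"claw": 0},
    {"linear": [0,0,-0.5],"turn": [0,0,0],"claw": 0},
    {"linear": [0,0,-0.8],"turn": [0,0,0],"claw": 0},
    {"linear": [0,0,-0.8],"turn": [0,0,0],"claw": 0},
    {"linear": [-0.4,0,-0.4],"turn": [0,0,0],"claw": 0},
    {"linear": [-0.9,0,0],"turn": [0,0,0],"claw": 0},
    {"linear": [-1,0,0],"turn": [0,0,0],"claw": 0},
    {"linear": [-1,0,0],"turn": [0,0,0],"claw": 0},
    {"linear": [-1,0,0],"turn": [0,0,0],"claw": 0},
    {"linear": [-1,0,0],"turn": [0,0,0],"claw": 0},
    {"linear": [-1,0,0],"turn": [0,0,0],"claw": 0},
    {"linear": [-1,0,0],"turn": [0,0,0],"claw": 0},
    {"linear": [-1,0,0],"turn": [0,0,0],"claw": 0},
    {"linear": [-1,0,0],"turn": [0,0,0],"claw": 0},
    {"linear": [-1,0,0],"turn": [0,0,0],"claw": 0},
    {"linear": [-0.8,0,0],"turn": [0,0,0],"claw": 0},
    {"linear": [-0.4,0,0],"turn": [0,0,0],"claw": 0},
    {"linear": [0,0,0],"turn": [0,0,0],"claw": 0},
    {"linear": [0,0,0],"turn": [0,0,0],"claw": 0}
  ]
}}

```text
time: 27.92
position: [0.6602, -0.0854, 0.2585]
tool_rot: [-1.919, -2.486, -0.001]
ft_force: [0.2, 0.3, 0.9]
grip_width: 1.0
```

Run:
```python
import edge as E
from edge import *
s=ctrl.get_state();print(s["position"].round(4),s["grip_width"])
a,*C=grab("scene");b,*C2=grab("top")
E.O=np.array([.573,.2472]);y=np.deg2rad(14.67);X=np.array([np.cos(y),np.sin(y)]);Y=np.array([-X[1],X[0]])
for n,im,c in(("top",b,C2),("scene",a,C)):
    g=cv2.GaussianBlur(im,(0,0),.8).astype(np.float32)
    for m,S in(("ratio",g[...,2]/g[...,0]),("grey",g[...,1])):
        print(n,m,[(k,)+tuple(map(float,E.edge(S,c,t,nr,hf,sp,w=.015,z=.182))) for k,t,nr,hf,sp in(("+x",Y,X,.03,.11),("-x",Y,-X,.03,.11),("+y",X,Y,.125,.022),("-y",X,-Y,.125,.022))])
o=np.hstack([cv2.resize(i[y:y+130,x:x+130,::-1],None,fx=3,fy=3,interpolation=2) for i,x,y in((a,290,100),(b,180,130))])
cv2.imwrite("pics/p4.png",cv2.convertScaleAbs(o,alpha=1.3))
```

```text
[ 0.6602 -0.0854  0.2585] 1.0002070807556576
top ratio [('+x', 26.0, 56.0, 0.0239, 0.24, 0.0005), ('-x', 34.0, 61.0, 0.0346, -0.09, 0.0005), ('+y', 61.0, 61.0, 0.1263, -0.31, 0.0003), ('-y', 19.0, 19.0, 0.1191, -2.06, 0.0003)]
top grey [('+x', 60.0, 60.0, 0.0305, -0.82, 0.0058), ('-x', 61.0, 61.0, 0.0316, -0.14, 0.0005), ('+y', 61.0, 61.0, 0.1245, 0.24, 0.0003), ('-y', 28.0, 43.0, 0.122, 10.62, 0.0006)]
scene ratio [('+x', 25.0, 50.0, 0.0331, -0.85, 0.0006), ('-x', 47.0, 61.0, 0.0296, 0.16, 0.0005), ('+y', 16.0, 35.0, 0.1257, -3.18, 0.0006), ('-y', 40.0, 61.0, 0.1268, 1.11, 0.0005)]
scene grey [('+x', 54.0, 61.0, 0.0304, 0.23, 0.0005), ('-x', 40.0, 61.0, 0.0288, 0.24, 0.0006), ('+y', 18.0, 48.0, 0.1372, -31.7, 0.0005), ('-y', 57.0, 61.0, 0.1242, 0.76, 0.0006)]
```

View pics/p4.png

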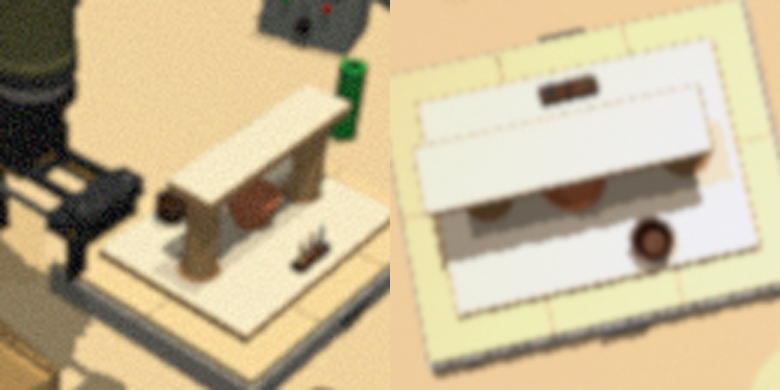

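The shelf rests on both props with its white side up. Reliable edges put it within about 1 mm and 0.3° of target. Pots and the other prop are unmoved, and the gripper is clear.

```bash
python3 -c "
from bench import ctrl
print(ctrl.close_job())"
```

```text
the job is handed in; nothing more can be done
None
```

The job is done and handed in at about 28 s of the 56 s allowed. No verdict was reported.

**Choosing the prop:** The kiln prop measured 108 mm tall (top at 167.1 mm). The lone prop at the +x end of the boards matched it, with its top at 167.4 mm. The other four measured 96, 96, 84 and 84 mm.

**Placing the prop:** I stood it on the free spot and let go only after feeling about 6 N of contact. The top camera then put its top dot about 1 mm from the target. My scene-camera reading of that dot, taken from a window the background spoiled, disagreed, so I ignored it.

**Placing the shelf:** I turned it about 105.5° to the kiln's measured direction and lowered it until the props carried its weight, then released it.
- **Position:** The clear edges in the last images put it within about 1 mm of centre and about 0.3° of square.
- **Level:** It looked level and white side up. I judged that by eye and did not measure the tilt.
- **Unclear edges:** Some edge fits were unusable because the white shelf shows little contrast against the white floor. One shorter-edge fit in the scene view read about 0.8 to 1.1° off.

**Other checks:**
- **Kiln prop:** It read about 4 mm off its spot's computed centre from the start. I left it alone, and it had not moved when I checked before laying the shelf.
- **Pots and cones:** They looked unmoved in the last picture.
- **Other props:** I did not re-measure the four left on the boards.
- **Gripper:** It ended clear of everything.

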